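# Fit the light tube on the desk lamp and switch it on

## Task

Assemble the desk lamp: push the loose light tube, open end first, over the leaning spigot of the lamp base until it sits fully home on the collar. Only then switch the lamp on by pressing down the raised end of the rocker switch on the base until it snaps over, and leave the tube in place and the rocker on with nothing touching them. Leave the other things on the desk where they are.

Things in the scene. Friction and masses are not known exactly. Their poses are not given: they have to be found in the camera images.
- tube_centre (a point): loose light tube: round aluminium tube, 36 mm outside diameter, 130 mm long, 0.15 kg, white closed end. Starts standing on the desk, open end down. Point on its axis, 65 mm from either end; z axis runs from the open to the closed end. Bore at the open end 28 mm wide, 90 mm deep; the upper 40 mm is solid and just as wide. Can be gripped across its diameter anywhere.
- lamp_spigot: spigot on the lamp base: steel pin, 25 mm diameter, 70 mm long, last 16 mm tapered to 15 mm, on a black collar 42 mm wide. Leans 30 degrees from vertical, towards the robot side. Origin on its axis at the top face of the collar, where the tube's open end comes to rest, 43 mm above the desk; z axis runs along the pin to its tip. Tube home: its centre 65 mm along z, axes in line.
- lamp_base: lamp base: grey slab 110 mm (x) by 200 mm (y), 28 mm high, fixed to the desk; a rim 7 mm higher round the switch. Origin at the centre of its underside, x axis to the back (away from the robot, turned by up to 23 degrees), z up. Spigot origin at x +25, y +60 mm; rocker pivot at x 0, y -60 mm, height 36 mm.
- lamp_rocker (a joint): angle (rad) of the rocker switch, a black paddle 66 mm long (along base x) and 28 mm wide, on a cross pivot at its middle. -0.22: off, the end nearest the robot stands up; +0.22: on, that end is down, the far end up. It rests at either end and snaps over past 0; pressing 26 mm from the pivot takes about 3 N.
- rocker_near_end (a point): point on the top face of the rocker's end nearest the robot, 26 mm from the pivot and 7 mm from the paddle's edge; it is about 53 mm above the desk when off and falls about 11 mm when switched on.
- stapler: bystander: black stapler, 38 x 165 x 50 mm, behind the lamp base; origin at the centre of its underside.
- glue_stick: bystander: upright glue stick, 24 mm wide, 88 mm high, behind the light tube; origin at the centre of its underside.
- correction_fluid: bystander: small upright bottle, 30 mm wide, 65 mm high, in front of the light tube; origin at the centre of its underside.
There are look-alikes about, which are no part of the job. Leave any green look-alike of the part that bears tube_centre alone.

How it is judged:
On the way, in this order (a step that is already met when the one before it is completed fails the run):
1. the light tube is fully home on the spigot, with the lamp still off (z of tube_centre in the frame of lamp_spigot between 0.058 and 0.07 m and x of tube_centre in the frame of lamp_spigot between -0.005 and 0.005 m and y of tube_centre in the frame of lamp_spigot between -0.005 and 0.005 m and angle between the z axis of tube_centre and the z axis of lamp_spigot, either way round below 0.08 rad and value of joint lamp_rocker below -0.1 rad), for 0.2 s.
2. the rocker is snapped over to on, the tube still home (value of joint lamp_rocker above 0.17 rad and z of tube_centre in the frame of lamp_spigot between 0.058 and 0.07 m and x of tube_centre in the frame of lamp_spigot between -0.005 and 0.005 m and y of tube_centre in the frame of lamp_spigot between -0.005 and 0.005 m and angle between the z axis of tube_centre and the z axis of lamp_spigot, either way round below 0.08 rad), for 0.2 s.
At the end, for the whole second after the job is handed in: The light tube is home on the spigot (its open end within 5 mm of the collar, centre within 5 mm of the pin's axis, aligned within 0.08 rad) and the rocker is on (joint above 0.17 rad) (all of step 2); the robot touches nothing.
It fails at once if a bystander (stapler, glue stick, bottle) is pushed more than 3 cm or knocked over (distance of any of stapler, glue_stick, correction_fluid from where it was at the start of the episode above 0.03 m or angle between any of stapler, glue_stick, correction_fluid's own z axis and vertical above 0.5 rad).
It also fails if it takes over 53 s, if anything falls off the work surface, if the arm or the gripper's body presses on something with over 40 N, if the wrist force passes 120 N, or if a joint passes its speed limit or range.

## Robot

A 7-joint arm with a two-finger parallel gripper is mounted at the origin on a cart in front of the work surface, level with it; the furniture and walls round the work are solid. World frame = base frame: x ahead of the robot, y to its left, z up, the work surface at z = 0. Lengths are in m, angles in rad, forces in N, time in s.
With the tool pointing down it reaches from about 0.425 to 0.875 m from the base axis. Payload 4.7 kg.
Tool frame: the origin (TCP) lies midway between the tips of the shut fingers; the grasp point (between the pads) lies 19 mm behind it (ctrl.grip_point_offset is the distance from the TCP to the grasp point, in m); z points along the fingers, y is the line along which they close (so a half turn about z gives the same grasp; the last joint's range is limited). The gripper opens to 87 mm and grips with 3 to 60 N. Pads are 19 mm wide; open, the fingers measure 117 mm over their backs; the gripper's body (75 mm by 190 mm) begins 51 mm behind the grasp point.
Start: joints at [-1.173, 0.321, -0.07, 1.45, 0.023, 1.371, -0.057], TCP at [0.243, 0.603, 0.223] pointing down, gripper open.
Joint ranges: [-2.86, 2.86], [-0.3, 2.09], [-1.38, 1.24], [0.06, 2.45], [-1.56, 4.7], [0.09, 2.05], [-2.69, 2.69]. Speed limits (rad/s): [2.57, 2.57, 3.14, 3.14, 3.14, 3.14, 3.14].

## Interface

Orientations are given as a rotation vector (axis times angle).
In Python, from bench import ctrl gives the robot as it stands. The module is installed in compiled form; this text tells all that it offers.
- The arm moves only by the shell command python3 -m handwheel 'ROWS' [OPENING] [FORCE]. ROWS is JSON, a list of rows, each an object of numbers: "x", "y", "z": the shift along the tool's x, y, z in m; "wx", "wy", "wz": the turn, a rotation vector about the tool's x, y, z in degrees. A call has 1 to 10 rows; each row is the pose to reach, as a shift and turn from the pose commanded when the call began, along the tool's axes at that moment; what a row does not reach only later rows make up. A row lasts 1/12 s, in which the tool goes at most 41.7 mm and 7.16 degrees, less where a joint would pass 70% of its speed; a pose out of reach is approached as far as the arm can. A call with a gripper value outside its range is refused whole. OPENING is the finger opening in m, from 0 to 0.087, set as the call begins (- or left out, the last holds). The fingers move at their own pace and stop on an object; FORCE is the grip in N (left out, the last holds). Time passes only in rows, so rows that repeat a pose let the fingers close. It gives the time, the measured TCP pose, the force, the opening and the grip force at its end, in the units of the state.
- ctrl.get_state(): the state, without advancing time (a new reading comes with each control period).
- ctrl.get_image(name): name is "side" or "top" or "wrist"; returns a dict with "image" (400x640x3 uint8, red, green, blue), "K" (3x3 intrinsics, pixels), "k1" (the pictures are not rectified: a ray, as slopes to the right and down, at radius r is drawn at 1 + k1 r^2 times it, then the intrinsics apply), "world_to_cam" (4x4, takes a point from world to camera coordinates); the wrist camera has in their place "hand_eye" (4x4, takes a point from camera to tool coordinates, whose origin is the TCP and whose axes are the flange's). Camera axes: x right, y down, z forward; pixel columns grow to the right and rows downward; lengths in m; the calibration is good to about 2 mm. A picture is of the moment at which its call begins: read the wrist's pose just before it. There is no depth.
- ctrl.close_job(): hands the job in; it is judged then, once.
The state is a dict: "time": time; "joint_positions": joint angles; "qd": joint speeds; "joint_torque": joint torques, N m; "position": TCP position; "tool_rot": TCP orientation; "ft_force": force on the tool from outside, world axes, zero at the start; "torque": the same for the moment, N m; "grip_width": opening from 0.0 (shut) to 1.0 (fully open); "grip_force": force on a finger pad.
Only numpy, scipy, OpenCV 4.12 (cv2) and the standard library are available. Lean on these libraries where they do the work, as an engineer would, in place of code of your own. Each camera call takes 0.05 s, during which the arm holds its last target. There are 200 camera calls.

## Working session

There is one attempt and no reset: what is moved stays moved. The work goes in short steps, Python scripts to look and compute and a shell command to move; the robot and the scene stay as the last step left them, time stands still between calls to the robot, and variables do not carry over. Pictures are saved under pics/ and viewed, at most 10 in all, crops included, and the job is handed in when it is done.

```bash
mkdir -p pics; cat > h.py <<'E'
import numpy as np, cv2
from scipy.spatial.transform import Rotation as R
from bench import ctrl
def T(s):
    M=np.eye(4);M[:3,:3]=R.from_rotvec(s["tool_rot"]).as_matrix();M[:3,3]=s["position"];return M
def grab(n):
    s=ctrl.get_state();d=ctrl.get_image(n)
    d["c2w"]=np.linalg.inv(d["world_to_cam"]) if n!="wrist" else T(s)@np.array(d["hand_eye"])
    return d
def ray(d,u,v):
    K=np.array(d["K"]);a=np.array([(u-K[0,2])/K[0,0],(v-K[1,2])/K[1,1]]);b=a.copy()
    for _ in range(20): b=a/(1+d["k1"]*(b@b))
    r=d["c2w"][:3,:3]@np.r_[b,1];return d["c2w"][:3,3],r/np.linalg.norm(r)
def atz(d,u,v,z):
    o,r=ray(d,u,v);return o+r*(z-o[2])/r[2]
def proj(d,P):
    p=np.linalg.inv(d["c2w"])@np.r_[P,1];a=p[:2]/p[2];a=a*(1+d["k1"]*(a@a));K=np.array(d["K"])
    return np.array([K[0,0]*a[0]+K[0,2],K[1,1]*a[1]+K[1,2]])
def tri(l):
    A=np.zeros((3,3));b=np.zeros(3)
    for d,u,v in l:
        o,r=ray(d,u,v);P=np.eye(3)-np.outer(r,r);A+=P;b+=P@o
    return np.linalg.solve(A,b)
def save(d,f): cv2.imwrite(f,d["image"][:,:,::-1])
E
python3 - <<'E'
from h import *
import pickle
D={n:grab(n) for n in("side","top","wrist")}
pickle.dump(D,open("d0.pkl","wb"))
for n in("side","top"): save(D[n],f"pics/{n}0.png"); print(n,D[n]["c2w"].round(3).tolist(),D[n]["k1"])
s=ctrl.get_state();print(s);print(T(s).round(3))
E
```

```text
side [[0.757, 0.447, -0.476, 1.006], [0.653, -0.53, 0.541, -0.538], [-0.01, -0.721, -0.693, 0.749], [0.0, 0.0, 0.0, 1.0]] -0.05366842624652027
top [[-0.013, -0.994, 0.112, 0.417], [-1.0, 0.014, 0.006, -0.02], [-0.008, -0.111, -0.994, 1.191], [0.0, 0.0, 0.0, 1.0]] -0.10942319586616601
{'time': 0.15, 'joint_positions': array([-1.17291518,  0.32162125, -0.07009673,  1.45141362,  0.02261476,
        1.37078737, -0.05687503]), 'qd': array([-0.0006292 , -0.00072573,  0.00017483, -0.0026087 ,  0.00060866,
        0.00098989,  0.00206684]), 'joint_torque': array([-3.58526249e-04, -4.91800189e+01, -4.04868443e-01, -3.12877142e+01,
       -6.39947900e-02,  4.04979859e-02,  1.10953956e-04]), 'position': array([0.24326193, 0.60230784, 0.22172383]), 'tool_rot': array([-5.99016182e-01, -3.08377318e+00,  2.24902401e-03]), 'ft_force': array([ 0.46627969,  0.50931106, -0.35570358]), 'torque': array([-1.87353009e-02, -2.28018216e-02,  8.84853378e-05]), 'grip_force': 0.0, 'grip_width': 1.0018151948497038}
[[-0.927  0.374 -0.     0.243]
 [ 0.374  0.927 -0.001  0.602]
 [-0.    -0.001 -1.     0.222]
 [ 0.     0.     0.     1.   ]]
```

View pics/side0.png

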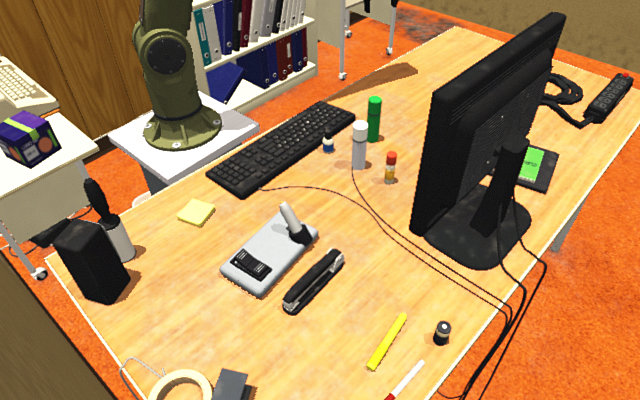

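View pics/top0.png

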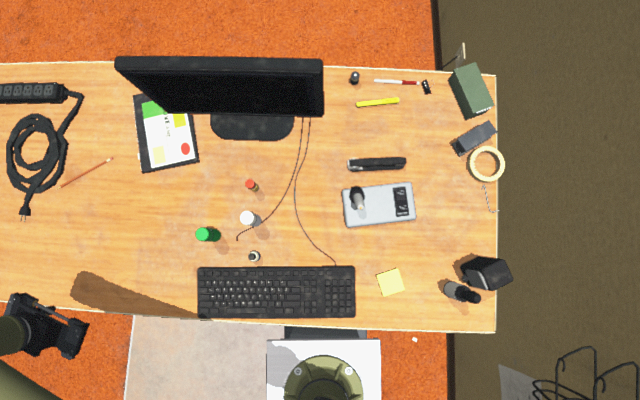

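```bash
python3 - <<'E'
from h import *
import pickle
D=pickle.load(open("d0.pkl","rb"))
c=lambda n,x,y,w,h:cv2.resize(D[n]["image"][y:y+h,x:x+w,::-1],(400,300),interpolation=cv2.INTER_CUBIC)
# side tube, side base / top tube, top base ; scale 4 / 3.64
im=np.vstack([np.hstack([c("side",310,90,100,75+0),c("side",215,195,110,int(82.5))]),np.hstack([c("top",195,170,100,75),c("top",330,165,100,75)])])
cv2.imwrite("pics/crop.png",im)
E
```

```text
(no output)
```

View pics/crop.png

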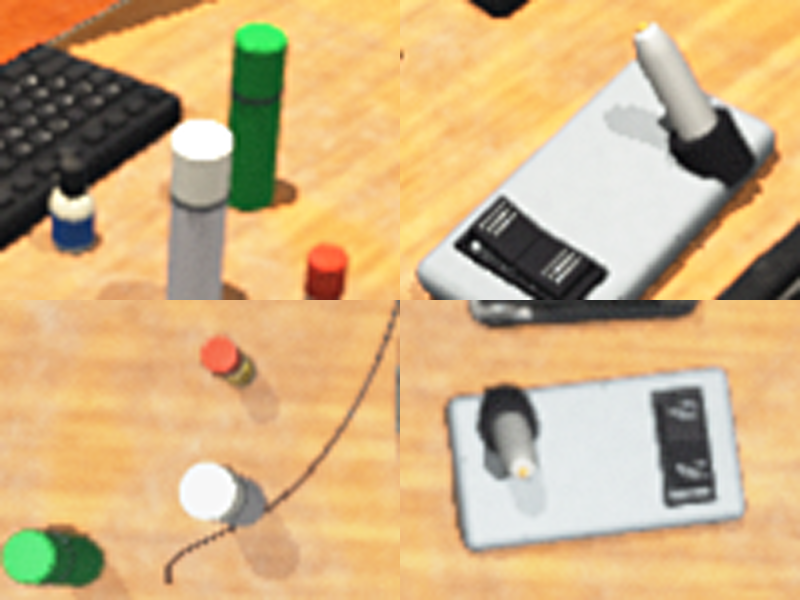

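```bash
python3 - <<'E'
from h import *
import pickle
from scipy.optimize import least_squares
D=pickle.load(open("d0.pkl","rb"));s,t=D["side"],D["top"]
tu=[(s,360.3,125.2),(t,247.2,217.8)]
print("tube top",tri(tu),atz(*tu[0],.13),atz(*tu[1],.13))
ti=[(s,282.4,204),(t,360.2,207.7)]
print("tip",tri(ti),atz(*ti[0],.1036),atz(*ti[1],.1036))
c=[(450,397),(724,369),(745,515),(468,549)]
C=np.array([atz(t,330+(u-400)/4,165+(v-300)/4,.028) for u,v in c]);print(C.round(4))
print("sides",[np.linalg.norm(C[i]-C[i-1]).round(3) for i in range(4)])
m=np.array([[55,100],[55,-100],[-55,-100],[-55,100]])/1e3
tip=tri(ti)
def pt(p,q): c_,s_=np.cos(p[2]),np.sin(p[2]);return p[:2]+np.array([c_*q[0]-s_*q[1],s_*q[0]+c_*q[1]])
f=lambda p:np.r_[np.ravel([pt(p,q)-C[i,:2] for i,q in enumerate(m)])]
r=least_squares(f,[.6,-.2,0]);p=r.x
print(p,np.degrees(p[2]),(f(p)*1e3).round(1))
print("spigot o",pt(p,[.025,.06]),"tip pred (lean -x base)",pt(p,[.025-.035,.06]),"rocker near",pt(p,[-.026,-.06]))
tt=tri(tu)
print("bystanders", atz(t,195+220/4,170+55/4,.088),atz(t,253.5,253,.065))
E
```

```text
tube top [0.48870141 0.18676122 0.12763814] [0.49134737 0.18503724 0.13      ] [0.48767487 0.18547262 0.13      ]
tip [ 0.51277782 -0.10390531  0.10030397] [ 0.51581812 -0.10550697  0.1036    ] [ 0.5119557  -0.10425707  0.1036    ]
[[ 0.571  -0.0617  0.028 ]
 [ 0.5883 -0.2547  0.028 ]
 [ 0.4854 -0.2658  0.028 ]
 [ 0.4647 -0.0724  0.028 ]]
sides [np.float64(0.107), np.float64(0.194), np.float64(0.103), np.float64(0.195)]
[ 0.52736816 -0.16365696  0.09918349] 5.682795303415767 [ 1.2  3.   3.7 -3.  -2.9 -2.8 -2.   2.8]
spigot o [ 0.54630404 -0.10147632] tip pred (lean -x base) [ 0.51147605 -0.10494205] rocker near [ 0.5074372  -0.22593663]
bystanders [0.58138375 0.1867805  0.088     ] [0.39733909 0.18066962 0.065     ]
```

The loose aluminium/white tube is at side (360,145) / top (247,218). The green one at side (374,120) / top (207,234) is the look-alike to leave alone. The measured tube-top height (0.128) and spigot-tip height (0.100) agree with the given dimensions. I'll move above the tube next.

```bash
python3 -m handwheel '[{"x":-0.1,"y":-0.075,"wz":-6},{"x":-0.2,"y":-0.15,"wz":-12},{"x":-0.3,"y":-0.225,"wz":-18},{"x":-0.383,"y":-0.293,"wz":-22},{"x":-0.383,"y":-0.293,"wz":-22},{"x":-0.383,"y":-0.293,"wz":-22},{"x":-0.383,"y":-0.293,"wz":-22},{"x":-0.383,"y":-0.293,"wz":-22},{"x":-0.383,"y":-0.293,"wz":-22},{"x":-0.383,"y":-0.293,"wz":-22}]' 0.087 40 && python3 -m handwheel '[{"z":0},{"z":0},{"z":0},{"z":0}]'; python3 - <<'E'
from h import *
s=ctrl.get_state();print(T(s).round(4));print(s["joint_positions"].round(3))
d=grab("wrist");save(d,"pics/w1.png")
print(np.array(d["hand_eye"]).round(3)); print(proj(d,[.489,.186,.13]),proj(d,[.489,.186,0]))
E
```

```text
[[-9.273e-01  3.744e-01 -4.000e-04  2.433e-01]
 [ 3.744e-01  9.273e-01 -1.400e-03  6.023e-01]
 [-1.000e-04 -1.400e-03 -1.000e+00  2.217e-01]
 [ 0.000e+00  0.000e+00  0.000e+00  1.000e+00]]
[-1.173  0.322 -0.07   1.451  0.023  1.371 -0.057]
[[ 0.001 -0.955 -0.297  0.082]
 [ 1.     0.     0.001  0.001]
 [-0.001 -0.297  0.955 -0.163]
 [ 0.     0.     0.     1.   ]]
[103.97789706 463.62275215] [152.07199003 382.06650083]invalid input at $[0]: expected keys x, y, z, wx, wy, wz
```

View pics/w1.png

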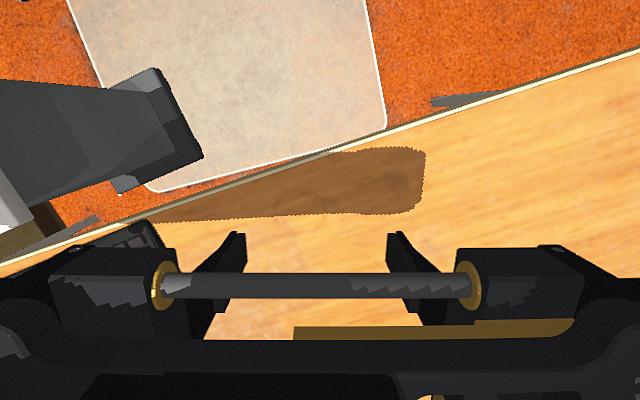

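The move was refused because every row needs all six keys; the picture shows the arm still at the start.

```bash
python3 -m handwheel '[{"x":-0.1,"y":-0.075,"z":0,"wx":0,"wy":0,"wz":-6},{"x":-0.2,"y":-0.15,"z":0,"wx":0,"wy":0,"wz":-12},{"x":-0.3,"y":-0.225,"z":0,"wx":0,"wy":0,"wz":-18},{"x":-0.383,"y":-0.293,"z":0,"wx":0,"wy":0,"wz":-22},{"x":-0.383,"y":-0.293,"z":0,"wx":0,"wy":0,"wz":-22},{"x":-0.383,"y":-0.293,"z":0,"wx":0,"wy":0,"wz":-22},{"x":-0.383,"y":-0.293,"z":0,"wx":0,"wy":0,"wz":-22},{"x":-0.383,"y":-0.293,"z":0,"wx":0,"wy":0,"wz":-22},{"x":-0.383,"y":-0.293,"z":0,"wx":0,"wy":0,"wz":-22},{"x":-0.383,"y":-0.293,"z":0,"wx":0,"wy":0,"wz":-22}]' 0.087 40 && python3 - <<'E'
from h import *
s=ctrl.get_state();print(T(s).round(4));print(s["joint_positions"].round(3))
E
```

```text
time: 1.03
position: [0.4563, 0.2422, 0.2227]
tool_rot: [-0.0, 3.141, 0.001]
ft_force: [1.6, 0.5, -0.6]
grip_width: 0.999
grip_force: 0.0
[[-1.000e+00 -3.000e-04  4.000e-04  4.563e-01]
 [-3.000e-04  1.000e+00  5.000e-04  2.422e-01]
 [-4.000e-04  5.000e-04 -1.000e+00  2.227e-01]
 [ 0.000e+00  0.000e+00  0.000e+00  1.000e+00]]
[-0.705  0.034  0.17   1.785 -0.006  1.323  1.038]
```

```bash
python3 -m handwheel '[{"x":-0.02,"y":-0.035,"z":0,"wx":0,"wy":0,"wz":0},{"x":-0.032,"y":-0.056,"z":0,"wx":0,"wy":0,"wz":0},{"x":-0.032,"y":-0.056,"z":0,"wx":0,"wy":0,"wz":0},{"x":-0.032,"y":-0.056,"z":0,"wx":0,"wy":0,"wz":0},{"x":-0.032,"y":-0.056,"z":0,"wx":0,"wy":0,"wz":0}]' && python3 - <<'E'
from h import *
s=ctrl.get_state();print(T(s).round(4));print(s["joint_positions"].round(3))
d=grab("wrist");save(d,"pics/w2.png"); print(proj(d,[.489,.186,.13]),proj(d,[.489,.186,0]))
E
```

```text
time: 1.45
position: [0.4871, 0.1891, 0.2224]
tool_rot: [0.002, -3.141, -0.001]
ft_force: [-1.0, -0.1, -0.5]
grip_width: 1.002
grip_force: 0.0
[[-1.000e+00 -1.000e-03 -6.000e-04  4.871e-01]
 [-1.000e-03  1.000e+00  7.000e-04  1.891e-01]
 [ 6.000e-04  7.000e-04 -1.000e+00  2.224e-01]
 [ 0.000e+00  0.000e+00  0.000e+00  1.000e+00]]
[-0.641  0.047  0.228  1.773 -0.012  1.323  1.162]
[311.72821842 202.87781794] [312.93092915 173.19851708]
```

View pics/w2.png

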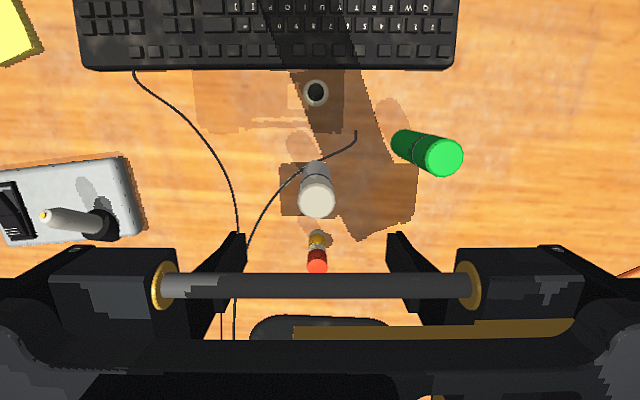

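```bash
python3 - <<'E'
from h import *
import pickle
D=pickle.load(open("d0.pkl","rb"));s,t=D["side"],D["top"]
d=grab("wrist")
print(atz(d,317,200,.13),tri([(s,360.3,125.2),(t,247.2,217.8),(d,317,200)]))
print(atz(d,43,216,.1036),tri([(s,282.4,204),(t,360.2,207.7),(d,43,216)]))
E
```

```text
[0.48596746 0.19149    0.13      ] [0.4878073  0.1893019  0.12523625]
[ 0.51314994 -0.10276632  0.1036    ] [ 0.51331837 -0.10427997  0.10154812]
```

```bash
python3 -m handwheel '[{"x":0,"y":0,"z":0.04,"wx":0,"wy":0,"wz":0},{"x":0,"y":-0.001,"z":0.08,"wx":0,"wy":0,"wz":0},{"x":0,"y":-0.001,"z":0.11,"wx":0,"wy":0,"wz":0},{"x":0,"y":-0.001,"z":0.135,"wx":0,"wy":0,"wz":0},{"x":0,"y":-0.001,"z":0.143,"wx":0,"wy":0,"wz":0},{"x":0,"y":-0.001,"z":0.143,"wx":0,"wy":0,"wz":0},{"x":0,"y":-0.001,"z":0.143,"wx":0,"wy":0,"wz":0}]' && python3 -m handwheel '[{"x":0,"y":0,"z":0,"wx":0,"wy":0,"wz":0},{"x":0,"y":0,"z":0,"wx":0,"wy":0,"wz":0},{"x":0,"y":0,"z":0,"wx":0,"wy":0,"wz":0},{"x":0,"y":0,"z":0,"wx":0,"wy":0,"wz":0},{"x":0,"y":0,"z":0,"wx":0,"wy":0,"wz":0},{"x":0,"y":0,"z":0,"wx":0,"wy":0,"wz":0},{"x":0,"y":0,"z":0,"wx":0,"wy":0,"wz":0},{"x":0,"y":0,"z":0,"wx":0,"wy":0,"wz":0},{"x":0,"y":0,"z":0,"wx":0,"wy":0,"wz":0},{"x":0,"y":0,"z":0,"wx":0,"wy":0,"wz":0}]' 0 40
```

```text
time: 2.13
position: [0.4879, 0.1882, 0.0804]
tool_rot: [-0.003, 3.141, 0.001]
ft_force: [-0.2, 0.1, -0.1]
grip_width: 1.0
grip_force: 0.0
time: 2.97
position: [0.4877, 0.1872, 0.0795]
tool_rot: [-0.0, 3.142, 0.0]
ft_force: [-0.2, 0.9, -0.6]
grip_width: 0.405
grip_force: 39.9
```

```bash
python3 -m handwheel '[{"x":0,"y":0,"z":-0.03,"wx":0,"wy":0,"wz":0},{"x":0,"y":0,"z":-0.07,"wx":0,"wy":0,"wz":0},{"x":0,"y":0,"z":-0.11,"wx":0,"wy":0,"wz":0},{"x":0,"y":0,"z":-0.15,"wx":0,"wy":0,"wz":0},{"x":0.005,"y":-0.03,"z":-0.17,"wx":0,"wy":0,"wz":0},{"x":0.01,"y":-0.07,"z":-0.17,"wx":0,"wy":0,"wz":-1},{"x":0.015,"y":-0.11,"z":-0.17,"wx":0,"wy":0,"wz":-2},{"x":0.02,"y":-0.15,"z":-0.17,"wx":0,"wy":0,"wz":-3},{"x":0.025,"y":-0.19,"z":-0.17,"wx":0,"wy":0,"wz":-4},{"x":0.025,"y":-0.19,"z":-0.17,"wx":0,"wy":0,"wz":-5.7}]' && python3 -m handwheel '[{"x":0,"y":-0.035,"z":0,"wx":0,"wy":0,"wz":0},{"x":0,"y":-0.07,"z":0,"wx":0,"wy":0,"wz":0},{"x":0,"y":-0.1,"z":0,"wx":0,"wy":0,"wz":0},{"x":0,"y":-0.109,"z":0,"wx":0,"wy":0,"wz":0},{"x":0,"y":-0.109,"z":0,"wx":0,"wy":0,"wz":0}]' && python3 -m handwheel '[{"x":0,"y":0,"z":0,"wx":0,"wy":-5,"wz":0},{"x":0,"y":0,"z":0,"wx":0,"wy":-10,"wz":0},{"x":0,"y":0,"z":0,"wx":0,"wy":-15,"wz":0},{"x":0,"y":0,"z":0,"wx":0,"wy":-20,"wz":0},{"x":0,"y":0,"z":0,"wx":0,"wy":-25,"wz":0},{"x":0,"y":0,"z":0,"wx":0,"wy":-30,"wz":0},{"x":0,"y":0,"z":0,"wx":0,"wy":-30,"wz":0},{"x":0,"y":0,"z":0,"wx":0,"wy":-30,"wz":0},{"x":0,"y":0,"z":0,"wx":0,"wy":-30,"wz":0}]' && python3 - <<'E'
from h import *
s=ctrl.get_state();M=T(s);print(M.round(4));print(s["joint_positions"].round(3))
a=-M[:3,2];print("a",a)
y=.0992;A=np.array([-.5*np.cos(y),-.5*np.sin(y),.866]);o=np.array([.547,-.101,.043])
for q in(.13,.09): print(q,M[:3,:3].T@(o+(.0795+q)*A-M[:3,3]))
E
```

```text
time: 3.8
position: [0.4613, -0.0127, 0.2496]
tool_rot: [0.139, -3.138, 0.005]
ft_force: [-0.3, -0.1, -1.4]
grip_width: 0.408
grip_force: 39.9
time: 4.22
position: [0.4729, -0.1147, 0.2493]
tool_rot: [0.147, -3.138, 0.001]
ft_force: [-0.3, 0.4, -1.8]
grip_width: 0.406
grip_force: 39.9
time: 4.97
position: [0.4854, -0.1031, 0.239]
tool_rot: [-0.159, 2.71, 0.072]
ft_force: [1.0, -0.2, -1.3]
grip_width: 0.404
grip_force: 39.9
[[-0.9041 -0.1226  0.4093  0.4854]
 [-0.1008  0.9921  0.0746 -0.1031]
 [-0.4152  0.0262 -0.9094  0.239 ]
 [ 0.      0.      0.      1.    ]]
[ 0.551 -0.301 -0.206  2.108 -0.328  0.974  2.167]
a [-0.40925253 -0.07457251  0.90936863]
0.13 [ 0.0454219  -0.00337762 -0.004754  ]
0.09 [ 0.04160961 -0.00475938  0.03503905]
```

The arm hits the joint-2 limit and only reaches about 24° of tilt. I'll put the tube back on its spot and regrip it with the tool tilted back about 14°, so that insertion needs a smaller tilt.

```bash
cat >> h.py <<'E'
def tgt(yaw,tilt):  # tool R: closing line at yaw from world y, tool z tilted forward by tilt (deg)
    return (R.from_euler("z",yaw,degrees=True)*R.from_matrix(np.diag([-1.,1,-1]))*R.from_euler("y",-tilt,degrees=True)).as_matrix()
def rel(P,Rt):
    M=T(ctrl.get_state());print("shift",(M[:3,:3].T@(np.array(P)-M[:3,3])).round(4),"turn",np.degrees(R.from_matrix(M[:3,:3].T@Rt).as_rotvec()).round(2))
E
python3 -m handwheel '[{"x":0,"y":0,"z":-0.01,"wx":0,"wy":5,"wz":0},{"x":0,"y":0,"z":-0.01,"wx":0,"wy":10,"wz":0},{"x":0,"y":0,"z":-0.01,"wx":0,"wy":15,"wz":0},{"x":0,"y":0,"z":-0.01,"wx":0,"wy":20,"wz":0},{"x":0,"y":0,"z":-0.01,"wx":0,"wy":24,"wz":0},{"x":0,"y":0,"z":-0.01,"wx":0,"wy":24,"wz":0},{"x":0,"y":0,"z":-0.01,"wx":0,"wy":24,"wz":0}]' && python3 -c "
from h import *
rel([.4877,.1872,.25],tgt(0,0));print(ctrl.get_state()['joint_positions'])"
```

```text
time: 5.55
position: [0.4814, -0.104, 0.2473]
tool_rot: [-0.193, 3.129, 0.045]
ft_force: [-0.8, -1.2, -2.3]
grip_width: 0.409
grip_force: 39.9
shift [-0.042   0.2881  0.0057] turn [1.63 0.36 7.05]
[ 0.52780355 -0.0114642  -0.34256933  1.78070687 -0.03360511  1.37273132
  1.88580602]
```

```bash
python3 -m handwheel '[{"x":-0.005,"y":0.035,"z":0,"wx":0.2,"wy":0,"wz":1},{"x":-0.01,"y":0.07,"z":0.001,"wx":0.4,"wy":0.1,"wz":2},{"x":-0.016,"y":0.11,"z":0.002,"wx":0.7,"wy":0.1,"wz":3},{"x":-0.022,"y":0.15,"z":0.003,"wx":1,"wy":0.2,"wz":4},{"x":-0.028,"y":0.19,"z":0.004,"wx":1.2,"wy":0.3,"wz":5},{"x":-0.034,"y":0.23,"z":0.005,"wx":1.4,"wy":0.3,"wz":6},{"x":-0.039,"y":0.265,"z":0.006,"wx":1.6,"wy":0.4,"wz":7},{"x":-0.042,"y":0.288,"z":0.006,"wx":1.6,"wy":0.4,"wz":7},{"x":-0.042,"y":0.288,"z":0.006,"wx":1.6,"wy":0.4,"wz":7},{"x":-0.042,"y":0.288,"z":0.006,"wx":1.6,"wy":0.4,"wz":7}]' && python3 -c "
from h import *
rel([.4877,.1872,.0805],tgt(0,0))"
```

```text
time: 6.38
position: [0.4867, 0.1867, 0.2501]
tool_rot: [-0.003, 3.141, -0.003]
ft_force: [1.2, -1.2, -1.0]
grip_width: 0.403
grip_force: 39.9
shift [-0.0008  0.0009  0.1696] turn [-0.11  0.04  0.11]
```

```bash
python3 -m handwheel '[{"x":0,"y":0.001,"z":0.04,"wx":0,"wy":0,"wz":0},{"x":-0.001,"y":0.001,"z":0.08,"wx":0,"wy":0,"wz":0},{"x":-0.001,"y":0.001,"z":0.12,"wx":0,"wy":0,"wz":0},{"x":-0.001,"y":0.001,"z":0.145,"wx":0,"wy":0,"wz":0},{"x":-0.001,"y":0.001,"z":0.16,"wx":0,"wy":0,"wz":0},{"x":-0.001,"y":0.001,"z":0.166,"wx":0,"wy":0,"wz":0},{"x":-0.001,"y":0.001,"z":0.169,"wx":0,"wy":0,"wz":0},{"x":-0.001,"y":0.001,"z":0.17,"wx":0,"wy":0,"wz":0},{"x":-0.001,"y":0.001,"z":0.17,"wx":0,"wy":0,"wz":0},{"x":-0.001,"y":0.001,"z":0.17,"wx":0,"wy":0,"wz":0}]' 
```

```text
time: 7.22
position: [0.4904, 0.1858, 0.0816]
tool_rot: [0.004, 3.139, -0.002]
ft_force: [0.3, 1.0, -1.4]
grip_width: 0.404
grip_force: 39.9
```

```bash
python3 -m handwheel '[{"x":0,"y":0,"z":0.001,"wx":0,"wy":0,"wz":0},{"x":0,"y":0,"z":0.0015,"wx":0,"wy":0,"wz":0},{"x":0,"y":0,"z":0.0015,"wx":0,"wy":0,"wz":0}]' && python3 -m handwheel '[{"x":0,"y":0,"z":0,"wx":0,"wy":0,"wz":0},{"x":0,"y":0,"z":0,"wx":0,"wy":0,"wz":0},{"x":0,"y":0,"z":0,"wx":0,"wy":0,"wz":0},{"x":0,"y":0,"z":0,"wx":0,"wy":0,"wz":0},{"x":0,"y":0,"z":0,"wx":0,"wy":0,"wz":0},{"x":0,"y":0,"z":0,"wx":0,"wy":0,"wz":0}]' 0.087; python3 - <<'E'
from h import *
s=ctrl.get_state();M=T(s);G=M[:3,3]-M[:3,2]*.019;G[2]=.0975
Rt=tgt(0,-14);print(G);rel(G+Rt[:,2]*.019,Rt)
E
```

```text
time: 7.47
position: [0.49, 0.1859, 0.0795]
tool_rot: [0.004, 3.14, -0.002]
ft_force: [0.1, -0.4, 1.7]
grip_width: 0.402
grip_force: 39.9
time: 7.97
position: [0.4892, 0.1858, 0.0786]
tool_rot: [-0.004, -3.142, 0.002]
ft_force: [0.1, -0.1, 0.3]
grip_width: 0.777
grip_force: 0.0
[0.48924996 0.18579728 0.0975    ]
shift [ 0.0046  0.     -0.0005] turn [-0.07 14.   -0.14]
```

```bash
python3 -m handwheel '[{"x":0.0015,"y":0,"z":0,"wx":0,"wy":5,"wz":0},{"x":0.003,"y":0,"z":0,"wx":0,"wy":10,"wz":0},{"x":0.0046,"y":0,"z":-0.0005,"wx":0,"wy":14,"wz":0},{"x":0.0046,"y":0,"z":-0.0005,"wx":0,"wy":14,"wz":0},{"x":0.0046,"y":0,"z":-0.0005,"wx":0,"wy":14,"wz":0},{"x":0.0046,"y":0,"z":-0.0005,"wx":0,"wy":14,"wz":0}]' && python3 -m handwheel '[{"x":0,"y":0,"z":0,"wx":0,"wy":0,"wz":0},{"x":0,"y":0,"z":0,"wx":0,"wy":0,"wz":0},{"x":0,"y":0,"z":0,"wx":0,"wy":0,"wz":0},{"x":0,"y":0,"z":0,"wx":0,"wy":0,"wz":0},{"x":0,"y":0,"z":0,"wx":0,"wy":0,"wz":0},{"x":0,"y":0,"z":0,"wx":0,"wy":0,"wz":0},{"x":0,"y":0,"z":0,"wx":0,"wy":0,"wz":0},{"x":0,"y":0,"z":0,"wx":0,"wy":0,"wz":0},{"x":0,"y":0,"z":0,"wx":0,"wy":0,"wz":0}]' 0 40; python3 - <<'E'
from h import *
s=ctrl.get_state();M=T(s);print(M.round(4),M[:3,3]-M[:3,2]*.019)
E
```

```text
time: 8.47
position: [0.4841, 0.1861, 0.079]
tool_rot: [-0.003, -2.898, 0.002]
ft_force: [-0.9, 0.5, 0.6]
grip_width: 1.0
grip_force: 0.0
time: 9.22
position: [0.4847, 0.1858, 0.0791]
tool_rot: [-0.004, -2.897, 0.002]
ft_force: [0.7, -0.3, -0.9]
grip_width: 0.402
grip_force: 40.3
[[-9.703e-01  2.400e-03 -2.418e-01  4.847e-01]
 [ 2.700e-03  1.000e+00 -9.000e-04  1.858e-01]
 [ 2.418e-01 -1.500e-03 -9.703e-01  7.910e-02]
 [ 0.000e+00  0.000e+00  0.000e+00  1.000e+00]] [0.48931743 0.18578492 0.0975815 ]
```

```bash
python3 - <<'E'
from h import *
M=T(ctrl.get_state());B=np.eye(4);B[:3,3]=[.489,.1858,.065]
np.save("grip.npy",np.linalg.inv(M)@B)
E
cat >> h.py <<'E'
def goal(q,o=(.547,-.101,.043),yaw=5.68,tilt=30,lat=(0,0)):
    g=np.load("grip.npy");Rb=(R.from_euler("z",yaw,degrees=True)*R.from_euler("y",-tilt,degrees=True)).as_matrix()
    W=np.eye(4);W[:3,:3]=Rb;W[:3,3]=np.array(o)+Rb@np.array([lat[0],lat[1],.065+q])
    X=W@np.linalg.inv(g);rel(X[:3,3],X[:3,:3]);return X
E
python3 -m handwheel '[{"x":0.01,"y":0,"z":-0.038,"wx":0,"wy":0,"wz":0},{"x":0.02,"y":0,"z":-0.078,"wx":0,"wy":0,"wz":0},{"x":0.03,"y":0,"z":-0.118,"wx":0,"wy":0,"wz":0},{"x":0.04,"y":0,"z":-0.158,"wx":0,"wy":0,"wz":0},{"x":0.043,"y":-0.02,"z":-0.17,"wx":0,"wy":0,"wz":0},{"x":0.043,"y":-0.06,"z":-0.17,"wx":0,"wy":0,"wz":0},{"x":0.043,"y":-0.1,"z":-0.17,"wx":0,"wy":0,"wz":0},{"x":0.043,"y":-0.14,"z":-0.17,"wx":0,"wy":0,"wz":0},{"x":0.043,"y":-0.17,"z":-0.17,"wx":0,"wy":0,"wz":0},{"x":0.043,"y":-0.17,"z":-0.17,"wx":0,"wy":0,"wz":0}]' && python3 -c "
from h import *
goal(.12)"
```

```text
time: 10.05
position: [0.4837, 0.0071, 0.2541]
tool_rot: [-0.022, -2.896, 0.008]
ft_force: [-0.3, -0.3, -1.2]
grip_width: 0.408
grip_force: 40.0
shift [ 0.0266 -0.1186  0.0495] turn [ -0.52 -30.05  -6.39]
```

```bash
python3 -m handwheel '[{"x":0.004,"y":-0.03,"z":0,"wx":-0.1,"wy":-5,"wz":-1},{"x":0.009,"y":-0.065,"z":0.01,"wx":-0.2,"wy":-10,"wz":-2},{"x":0.013,"y":-0.095,"z":0.02,"wx":-0.3,"wy":-15,"wz":-3},{"x":0.018,"y":-0.118,"z":0.03,"wx":-0.4,"wy":-20,"wz":-4.5},{"x":0.022,"y":-0.118,"z":0.04,"wx":-0.5,"wy":-25,"wz":-5.5},{"x":0.0266,"y":-0.1186,"z":0.0495,"wx":-0.5,"wy":-30,"wz":-6.4},{"x":0.0266,"y":-0.1186,"z":0.0495,"wx":-0.5,"wy":-30,"wz":-6.4},{"x":0.0266,"y":-0.1186,"z":0.0495,"wx":-0.5,"wy":-30,"wz":-6.4},{"x":0.0266,"y":-0.1186,"z":0.0495,"wx":-0.5,"wy":-30,"wz":-6.4}]' && python3 -c "
from h import *
goal(.12);goal(.08);print(ctrl.get_state()['joint_positions'].round(3))"
```

```text
time: 10.8
position: [0.4466, -0.1021, 0.2143]
tool_rot: [-0.155, 2.857, 0.028]
ft_force: [0.1, 0.9, -1.0]
grip_width: 0.404
grip_force: 40.0
shift [ 0.0035 -0.0089  0.    ] turn [0.45 0.08 0.64]
shift [-0.0062 -0.0092  0.0388] turn [0.45 0.08 0.64]
[ 0.643 -0.291 -0.325  2.104 -0.241  1.069  2.088]
```

```bash
python3 -m handwheel '[{"x":0.0,"y":-0.009,"z":0.009,"wx":0.4,"wy":0,"wz":0.6},{"x":0.0,"y":-0.009,"z":0.018,"wx":0.4,"wy":0,"wz":0.6},{"x":0.0,"y":-0.009,"z":0.018,"wx":0.4,"wy":0,"wz":0.6},{"x":0.0,"y":-0.009,"z":0.018,"wx":0.4,"wy":0,"wz":0.6}]' && python3 - <<'E'
from h import *
import pickle
X=goal(.1);goal(.08);M=T(ctrl.get_state());print(ctrl.get_state()['joint_positions'].round(3))
D={n:grab(n) for n in("side","top")};pickle.dump(D,open("d1.pkl","wb"))
W=M@np.load("grip.npy");print(W.round(4))
o=np.array([.547,-.101,.043]);a=(R.from_euler("z",5.68,degrees=True)*R.from_euler("y",-30,degrees=True)).as_matrix()[:,2]
ims=[]
for n,(x,y) in(("side",(235,140)),("top",(310,160))):
    d=D[n];im=cv2.resize(d["image"][y:y+120,x:x+80,::-1],(400,600),interpolation=cv2.INTER_CUBIC)
    f=lambda P:tuple(int(v) for v in (proj(d,P)-[x,y]+.5)*5)
    cv2.line(im,f(o),f(o+.07*a),(0,0,255),1)
    c=W[:3,3];z=W[:3,2];cv2.line(im,f(c-.065*z),f(c+.065*z),(255,0,0),1)
    print(n,proj(d,o+.07*a),proj(d,c-.065*z),proj(d,c+.065*z)); ims.append(im)
cv2.imwrite("pics/al.png",np.hstack(ims))
E
```

```text
time: 11.13
position: [0.4517, -0.1103, 0.1951]
tool_rot: [-0.139, 2.861, 0.023]
ft_force: [-0.7, -0.5, -1.4]
grip_width: 0.405
grip_force: 40.0
shift [-0.0026 -0.0002 -0.0002] turn [ 0.18 -0.08  0.01]
shift [-0.0075 -0.0002  0.0192] turn [ 0.18 -0.08  0.01]
[ 0.649 -0.258 -0.329  2.119 -0.23   1.022  2.083]
[[ 0.8625 -0.1    -0.4961  0.4624]
 [ 0.0852  0.995  -0.0524 -0.1092]
 [ 0.4988  0.003   0.8667  0.1849]
 [ 0.      0.      0.      1.    ]]
side [281.48048505 202.90058515] [273.90441211 190.51552345] [242.4977212  134.39706242]
top [360.27828428 207.61539049] [361.69211702 213.6091911 ] [369.24773822 238.36611447]
```

View pics/al.png

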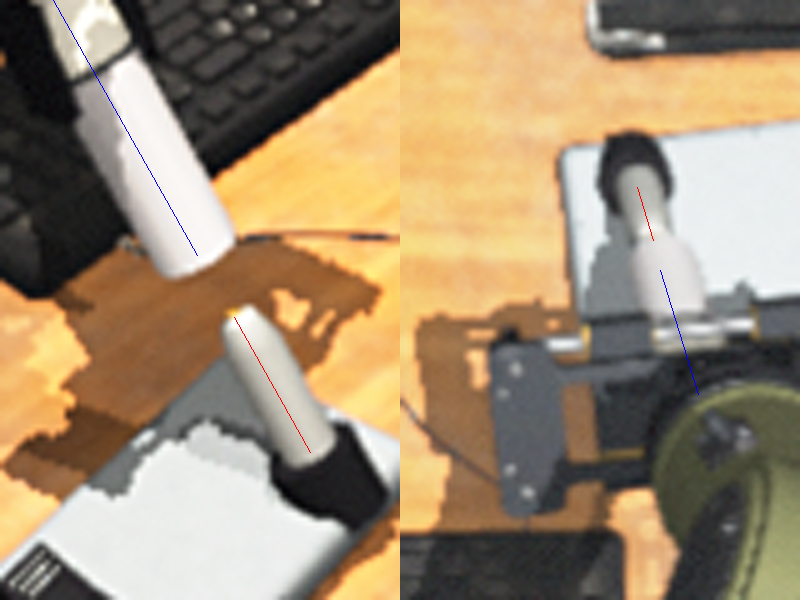

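The side view shows the tube's open end at about crop (199,257) and the spigot tip at (240,316), both on the lines I predicted. Next I'll start the insertion.

```bash
python3 -m handwheel '[{"x":-0.005,"y":0,"z":0.01,"wx":0.1,"wy":0,"wz":0},{"x":-0.0075,"y":0,"z":0.019,"wx":0.1,"wy":0,"wz":0},{"x":-0.0095,"y":0,"z":0.027,"wx":0.1,"wy":0,"wz":0},{"x":-0.0105,"y":0,"z":0.032,"wx":0.1,"wy":0,"wz":0},{"x":-0.0105,"y":0,"z":0.032,"wx":0.1,"wy":0,"wz":0},{"x":-0.0105,"y":0,"z":0.032,"wx":0.1,"wy":0,"wz":0}]' && python3 -c "
from h import *
goal(.07);goal(.05)"
```

```text
time: 11.73
position: [0.4701, -0.1088, 0.1675]
tool_rot: [-0.137, 2.86, 0.02]
ft_force: [-0.6, 1.1, -1.4]
grip_width: 0.405
grip_force: 40.0
shift [ 0.0003  0.0001 -0.0027] turn [ 0.03 -0.03 -0.02]
shift [-0.0046  0.0001  0.0167] turn [ 0.03 -0.03 -0.02]
```

```bash
python3 -m handwheel '[{"x":-0.0015,"y":0,"z":0.006,"wx":0,"wy":0,"wz":0},{"x":-0.003,"y":0,"z":0.012,"wx":0,"wy":0,"wz":0},{"x":-0.0046,"y":0,"z":0.0167,"wx":0,"wy":0,"wz":0},{"x":-0.0046,"y":0,"z":0.0167,"wx":0,"wy":0,"wz":0},{"x":-0.0046,"y":0,"z":0.0167,"wx":0,"wy":0,"wz":0}]' && python3 -c "
from h import *
goal(.05);goal(.03);s=ctrl.get_state();print(s['ft_force'],T(s)[:3,:3].T@s['ft_force'],s['torque'])"
```

```text
time: 12.15
position: [0.4791, -0.108, 0.1528]
tool_rot: [-0.137, 2.86, 0.02]
ft_force: [-0.4, 1.4, -2.0]
grip_width: 0.402
grip_force: 40.0
shift [0.0001 0.0002 0.0001] turn [ 0.02 -0.02 -0.02]
shift [-0.0048  0.0002  0.0195] turn [ 0.02 -0.02 -0.02]
[-0.36769164  1.35619937 -2.03227963] [0.78653868 1.38480419 1.88899672] [0.12433978 0.72225201 0.01733705]
```

```bash
python3 -m handwheel '[{"x":-0.0015,"y":0,"z":0.006,"wx":0,"wy":0,"wz":0},{"x":-0.003,"y":0,"z":0.012,"wx":0,"wy":0,"wz":0},{"x":-0.0048,"y":0,"z":0.0195,"wx":0,"wy":0,"wz":0},{"x":-0.0048,"y":0,"z":0.0195,"wx":0,"wy":0,"wz":0},{"x":-0.0048,"y":0,"z":0.0195,"wx":0,"wy":0,"wz":0}]' && python3 -c "
from h import *
goal(.03);goal(.015);s=ctrl.get_state();print(s['ft_force'],T(s)[:3,:3].T@s['ft_force'],s['torque'])"
```

```text
time: 12.57
position: [0.4893, -0.1069, 0.1352]
tool_rot: [-0.137, 2.859, 0.02]
ft_force: [-1.4, 0.8, -4.0]
grip_width: 0.406
grip_force: 40.0
shift [ 0.0002  0.0002 -0.0002] turn [ 0.03 -0.01 -0.02]
shift [-0.0035  0.0002  0.0143] turn [ 0.03 -0.01 -0.02]
[-1.40731273  0.83983689 -3.96458778] [2.36184993 0.96942513 3.44756309] [0.26577369 0.85417789 0.11621459]
```

```bash
python3 -m handwheel '[{"x":-0.001,"y":0,"z":0.005,"wx":0,"wy":0,"wz":0},{"x":-0.002,"y":0,"z":0.01,"wx":0,"wy":0,"wz":0},{"x":-0.003,"y":0,"z":0.0143,"wx":0,"wy":0,"wz":0},{"x":-0.0035,"y":0,"z":0.017,"wx":0,"wy":0,"wz":0},{"x":-0.0035,"y":0,"z":0.017,"wx":0,"wy":0,"wz":0}]' && python3 -c "
from h import *
goal(.012);goal(0);s=ctrl.get_state();print(s['ft_force'],T(s)[:3,:3].T@s['ft_force'],s['torque'])"
```

```text
time: 12.98
position: [0.4976, -0.1063, 0.12]
tool_rot: [-0.137, 2.859, 0.019]
ft_force: [-0.2, 2.3, -3.3]
grip_width: 0.404
grip_force: 40.0
shift [-0.0003  0.0003  0.0003] turn [-0.    0.04 -0.02]
shift [-0.0032  0.0004  0.012 ] turn [-0.    0.04 -0.02]
[-0.15064342  2.27840446 -3.34135762] [0.8577796  2.28257963 3.22994356] [0.51226018 0.76266817 0.16508621]
```

```bash
python3 -m handwheel '[{"x":-0.001,"y":0,"z":0.004,"wx":0,"wy":0,"wz":0},{"x":-0.002,"y":0,"z":0.008,"wx":0,"wy":0,"wz":0},{"x":-0.0025,"y":0,"z":0.01,"wx":0,"wy":0,"wz":0},{"x":-0.0028,"y":0,"z":0.011,"wx":0,"wy":0,"wz":0},{"x":-0.0028,"y":0,"z":0.011,"wx":0,"wy":0,"wz":0}]' && python3 -c "
from h import *
goal(0);s=ctrl.get_state();print(s['ft_force'],T(s)[:3,:3].T@s['ft_force'],s['torque'])"
```

```text
time: 13.4
position: [0.503, -0.1058, 0.1104]
tool_rot: [-0.137, 2.859, 0.019]
ft_force: [-0.2, 2.1, -3.5]
grip_width: 0.405
grip_force: 40.0
shift [-0.0006  0.0004  0.0012] turn [-0.    0.02 -0.03]
[-0.15020445  2.14884299 -3.47753939] [0.90604001 2.15362842 3.35772898] [0.5777769  0.87781922 0.22078449]
```

```bash
python3 -m handwheel '[{"x":-0.0005,"y":0,"z":0.0015,"wx":0,"wy":0,"wz":0},{"x":-0.0008,"y":0,"z":0.003,"wx":0,"wy":0,"wz":0},{"x":-0.0008,"y":0,"z":0.003,"wx":0,"wy":0,"wz":0}]' && python3 -c "
from h import *
goal(0);s=ctrl.get_state();print(s['ft_force'],T(s)[:3,:3].T@s['ft_force'],s['torque'])"
```

```text
time: 13.65
position: [0.5038, -0.1058, 0.1094]
tool_rot: [-0.137, 2.861, 0.019]
ft_force: [-14.2, 3.8, 14.2]
grip_width: 0.406
grip_force: 40.0
shift [-0.0002  0.0004  0.0001] turn [-0.01 -0.09 -0.02]
[-14.19375601   3.84568392  14.23041466] [  9.33060544   5.18472282 -17.45895608] [1.10926944 2.54207182 0.48765313]
```

```bash
python3 -m handwheel '[{"x":0,"y":0,"z":-0.0005,"wx":0,"wy":0,"wz":0},{"x":0,"y":0,"z":-0.0005,"wx":0,"wy":0,"wz":0},{"x":0,"y":0,"z":-0.0005,"wx":0,"wy":0,"wz":0},{"x":0,"y":0,"z":-0.0005,"wx":0,"wy":0,"wz":0},{"x":0,"y":0,"z":-0.0005,"wx":0,"wy":0,"wz":0},{"x":0,"y":0,"z":-0.0005,"wx":0,"wy":0,"wz":0},{"x":0,"y":0,"z":-0.0005,"wx":0,"wy":0,"wz":0}]' 0.087 && python3 -m handwheel '[{"x":0.003,"y":0,"z":-0.015,"wx":0,"wy":0,"wz":0},{"x":0.008,"y":0,"z":-0.035,"wx":0,"wy":0,"wz":0},{"x":0.015,"y":0,"z":-0.065,"wx":0,"wy":0,"wz":0},{"x":0.015,"y":0,"z":-0.1,"wx":0,"wy":0,"wz":0},{"x":0.015,"y":0,"z":-0.12,"wx":0,"wy":0,"wz":0},{"x":0.015,"y":0,"z":-0.12,"wx":0,"wy":0,"wz":0}]' 0.087; python3 - <<'E'
from h import *
import pickle
D={n:grab(n) for n in("side","top")};pickle.dump(D,open("d2.pkl","wb"))
print(T(ctrl.get_state()).round(4))
o=np.array([.547,-.101,.043]);a=(R.from_euler("z",5.68,degrees=True)*R.from_euler("y",-30,degrees=True)).as_matrix()[:,2]
c,s_=np.cos(.0992),np.sin(.0992);b=np.array([.5274,-.1637])
rn=np.array([*(b+np.array([-.026*c+.06*s_,-.026*s_-.06*c])),.053])
ims=[]
for n,(x,y) in(("side",(215,170)),("top",(335,165))):
    d=D[n];im=cv2.resize(d["image"][y:y+120,x:x+80,::-1],(400,600),interpolation=cv2.INTER_CUBIC)
    f=lambda P:tuple(int(v) for v in (proj(d,P)-[x,y]+.5)*5)
    cv2.line(im,f(o),f(o+.13*a),(0,0,255),1);cv2.circle(im,f(rn),3,(255,0,0),-1); ims.append(im)
print(rn);cv2.imwrite("pics/home.png",np.hstack(ims))
rel([rn[0],rn[1],.12],tgt(5.68,0))
E
```

```text
time: 14.23
position: [0.5048, -0.1059, 0.1087]
tool_rot: [-0.137, 2.858, 0.018]
ft_force: [0.5, 0.8, -0.3]
grip_width: 0.85
grip_force: 0.0
time: 14.73
position: [0.4592, -0.1116, 0.2252]
tool_rot: [-0.136, 2.85, 0.012]
ft_force: [1.0, -0.8, -0.4]
grip_width: 1.0
grip_force: 0.0
[[-0.9561 -0.0954  0.277   0.4576]
 [-0.0921  0.9954  0.0248 -0.1105]
 [-0.2781 -0.0018 -0.9605  0.2206]
 [ 0.      0.      0.      1.    ]]
[ 0.50747007 -0.22597999  0.053     ]
shift [-0.0091 -0.1195  0.1076] turn [-0.13 16.15 -0.19]
```

View pics/home.png

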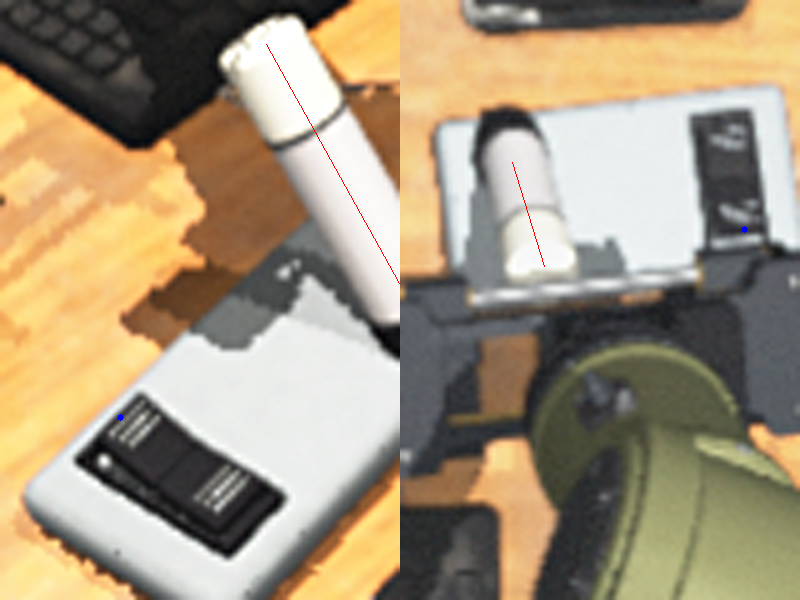

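The tube sits home on the collar in both views. The predicted rocker point is on the near end of the paddle, but about 4 mm too far toward -y. I'll press with the closed fingers tilted 15° so that the gripper body stays clear of the tube.

```bash
python3 - <<'E'
from h import *
Rt=tgt(5.68,0)@R.from_euler("x",-15,degrees=True).as_matrix();print(Rt.round(2))
rel([.509,-.218,.21],Rt)
E
```

```text
[[-1.   -0.1  -0.03]
 [-0.1   0.96  0.26]
 [ 0.    0.26 -0.97]]
shift [-0.0364 -0.1119  0.0217] turn [-15.03  16.08   1.92]
```

```bash
python3 -m handwheel '[{"x":-0.004,"y":-0.02,"z":-0.005,"wx":-1,"wy":3,"wz":0.3},{"x":-0.01,"y":-0.05,"z":0,"wx":-4,"wy":6,"wz":0.6},{"x":-0.018,"y":-0.08,"z":0.005,"wx":-8,"wy":9,"wz":1},{"x":-0.026,"y":-0.1,"z":0.015,"wx":-11,"wy":12,"wz":1.5},{"x":-0.0364,"y":-0.112,"z":0.0217,"wx":-15,"wy":16,"wz":1.9},{"x":-0.0364,"y":-0.112,"z":0.0217,"wx":-15,"wy":16,"wz":1.9},{"x":-0.0364,"y":-0.112,"z":0.0217,"wx":-15,"wy":16,"wz":1.9},{"x":-0.0364,"y":-0.112,"z":0.0217,"wx":-15,"wy":16,"wz":1.9}]' 0 10 && python3 - <<'E'
from h import *
Rt=tgt(5.68,0)@R.from_euler("x",-15,degrees=True).as_matrix()
s=ctrl.get_state();print(T(s).round(3),s["grip_width"]);rel([.509,-.218,.075],Rt)
d=grab("wrist");save(d,"pics/w3.png");print(proj(d,[.509,-.222,.053]))
E
```

```text
time: 15.5
position: [0.5084, -0.2168, 0.2068]
tool_rot: [0.155, -3.094, -0.413]
ft_force: [-0.7, -0.0, 0.7]
grip_width: 0.476
grip_force: 0.0
[[-0.995 -0.096 -0.029  0.508]
 [-0.1    0.96   0.261 -0.217]
 [ 0.003  0.263 -0.965  0.207]
 [ 0.     0.     0.     1.   ]] 0.47639934043148585
shift [-0.0009 -0.0358  0.1268] turn [ 0.23 -0.18  0.03]
[274.26207055 186.42568345]
```

View pics/w3.png

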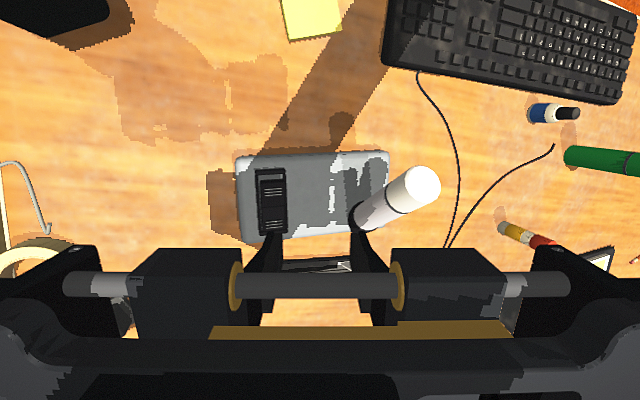

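The near end of the rocker shows at (271,182), so I'm setting x to about 0.505. The tube is at (400,195) and clear of the path. Now descending.

```bash
python3 -m handwheel '[{"x":0.001,"y":-0.009,"z":0.032,"wx":0,"wy":0,"wz":0},{"x":0.002,"y":-0.018,"z":0.064,"wx":0,"wy":0,"wz":0},{"x":0.003,"y":-0.027,"z":0.096,"wx":0,"wy":0,"wz":0},{"x":0.003,"y":-0.0355,"z":0.126,"wx":0,"wy":0,"wz":0},{"x":0.003,"y":-0.0355,"z":0.126,"wx":0,"wy":0,"wz":0},{"x":0.003,"y":-0.0355,"z":0.126,"wx":0,"wy":0,"wz":0}]' && python3 - <<'E'
from h import *
Rt=tgt(5.68,0)@R.from_euler("x",-15,degrees=True).as_matrix()
s=ctrl.get_state();print(s["position"]);rel([.505,-.218,.055],Rt);rel([.505,-.218,.045],Rt);rel([.505,-.218,.04],Rt)
E
```

```text
time: 16.05
position: [0.5049, -0.2185, 0.0795]
tool_rot: [0.156, -3.097, -0.409]
ft_force: [-0.2, -0.2, -0.0]
grip_width: 0.021
grip_force: 0.0
[ 0.50492149 -0.21853763  0.07948133]
shift [-0.0001 -0.0058  0.0238] turn [ 0.03 -0.04  0.07]
shift [-0.0001 -0.0084  0.0334] turn [ 0.03 -0.04  0.07]
shift [-0.0001 -0.0097  0.0383] turn [ 0.03 -0.04  0.07]
```

```bash
python3 -m handwheel '[{"x":0,"y":-0.003,"z":0.012,"wx":0,"wy":0,"wz":0},{"x":0,"y":-0.0058,"z":0.0238,"wx":0,"wy":0,"wz":0},{"x":0,"y":-0.007,"z":0.028,"wx":0,"wy":0,"wz":0},{"x":0,"y":-0.0077,"z":0.031,"wx":0,"wy":0,"wz":0},{"x":0,"y":-0.0084,"z":0.0334,"wx":0,"wy":0,"wz":0},{"x":0,"y":-0.0084,"z":0.0334,"wx":0,"wy":0,"wz":0}]'
```

```text
time: 16.55
position: [0.5056, -0.2189, 0.0433]
tool_rot: [0.154, -3.097, -0.41]
ft_force: [-1.0, 0.2, 0.9]
grip_width: 0.003
grip_force: 0.0
```

```bash
for i in 1; do python3 -m handwheel '[{"x":0,"y":-0.0005,"z":0.002,"wx":0,"wy":0,"wz":0},{"x":0,"y":-0.0008,"z":0.003,"wx":0,"wy":0,"wz":0},{"x":0,"y":-0.0008,"z":0.003,"wx":0,"wy":0,"wz":0}]'; done; python3 - <<'E'
from h import *
d=grab("side");im=cv2.resize(d["image"][170:290,215:315,::-1],(600,600),interpolation=cv2.INTER_CUBIC);cv2.imwrite("pics/press.png",im)
E
```

```text
time: 16.8
position: [0.5061, -0.219, 0.0421]
tool_rot: [0.155, -3.098, -0.41]
ft_force: [-2.6, 0.9, 7.7]
grip_width: 0.004
grip_force: 4.1
```

View pics/press.png

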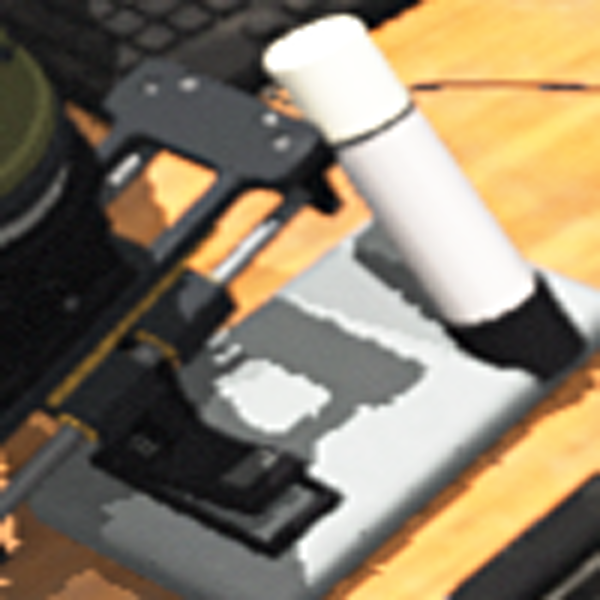

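The far end of the rocker at (270,475) is now raised and the near end is down, so it has snapped over; the tube is still on the collar at (500,320). I'll retreat and check.

```bash
python3 -m handwheel '[{"x":0,"y":0,"z":-0.02,"wx":0,"wy":0,"wz":0},{"x":0,"y":0,"z":-0.055,"wx":0,"wy":0,"wz":0},{"x":0,"y":0,"z":-0.095,"wx":0,"wy":0,"wz":0},{"x":0,"y":0,"z":-0.13,"wx":0,"wy":0,"wz":0},{"x":0,"y":-0.04,"z":-0.16,"wx":0,"wy":0,"wz":0},{"x":0,"y":-0.08,"z":-0.16,"wx":0,"wy":0,"wz":0},{"x":0,"y":-0.08,"z":-0.16,"wx":0,"wy":0,"wz":0},{"x":0,"y":-0.08,"z":-0.16,"wx":0,"wy":0,"wz":0}]'; python3 - <<'E'
from h import *
d=grab("side");a=cv2.resize(d["image"][170:290,215:315,::-1],(480,576),interpolation=cv2.INTER_CUBIC)
cv2.imwrite("pics/end.png",a)
E
```

```text
time: 17.52
position: [0.5162, -0.3413, 0.1731]
tool_rot: [0.145, -3.097, -0.407]
ft_force: [-0.8, 0.6, -0.8]
grip_width: 0.006
grip_force: 0.0
```

View pics/end.png

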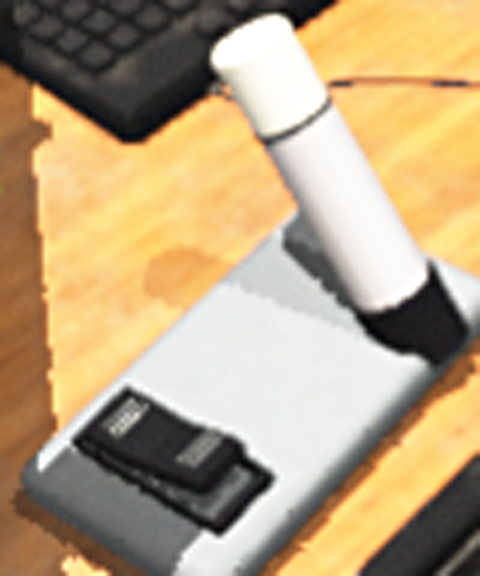

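The rocker is on, with its near end down at (125,410) and its far end up at (205,455). The tube is seated on the collar at (400,300), and nothing is touching either one.

```bash
python3 -c "
from bench import ctrl
print(ctrl.close_job())"
```

```text
the job is handed in; nothing more can be done
None
```

The job is handed in: in the last side picture the tube sits fully home on the spigot, the rocker is on and the arm is clear of both; the hand-in gave no verdict.

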